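# Put the outer pudding mould away through the spring flap

### The job

Put the outer of the two nested pudding moulds away in the steel drop box: first pull the box's bolt right out, then lift the outer mould straight off the inner one, carry it down through the spring flap - keep hold of it until it is well below the lid - and let it go inside, so that the flap swings shut behind your fingers. Then push the bolt fully home again. The inner mould stays standing upright where it is, and the single mould and the tape rolls are left alone.

Things in the scene. Friction and masses are not known exactly. Their poses are not given: they have to be found in the camera images.
- drop_box: Steel drop box fixed to the table, 150 (x) x 200 (y) x 150 mm high, thin walls; origin at the centre of its underside, x axis points from its front (bolt side) to its back (hinge side), z up. Its inner floor is 8 mm above the table and the inside measures 144 x 194 mm. It is turned by up to 0.3 rad.
- box_mouth (a point): Centre of the opening in the box's lid, at the lid's top face (150 mm above the table), 5 mm in front of the box's centre; axes as the box's. The opening is 86 mm (along x) x 152 mm (along y) and is filled by the flap. Fingers that close along the box's y axis have most room. A 55 mm mould goes through at the centre or up to 8 mm in front of it.
- flap (a joint): Sheet-metal flap, 85 x 148 mm, flush with the lid, hinged along the back (+x) edge of the opening; 0 = shut, grows to 1.5 rad as its free front edge is pushed DOWN into the box. A soft spring (0.04 N m shut, 0.07 N m wide open; about 1 N at the edge) shuts it whenever nothing holds it. While the bolt is home it cannot be pushed open.
- bolt (a joint): Sliding bolt in the middle of the box's front wall: an 8 mm bar that reaches 13 mm under the flap's free edge. 0 = home (flap locked), grows to 0.028 m as it is pulled out, away from the box (the box's -x). It stays where it is left; friction about 1.5 N.
- bolt_knob (a point): On the axis of the bolt's upright round black knob, 14 mm in diameter with a 17 mm cap; this point is 169.5 mm above the table, the knob's top 182 mm, its foot 135 mm. It stands 41 mm in front of the box's front wall when the bolt is home and moves with the bolt. Pinch it from above, fingers closing along the box's y axis.
- mould_outer: Outer of the two nested moulds: plain metal tapered cup, upside down, 48 mm tall, 52 mm wide at the rim below (55 mm over the 3 mm rolled rim), 40 mm at the closed top; about 140 g. Origin at the centre of its rim, z to the closed end. On the inner mould its rim is 12 mm and its top 60 mm above the table, play 1.5 mm all round: lifted askew it drags the inner one along. 60 mm of lift frees it.
- mould_inner: The inner mould, upside down on the table inside the outer one: 57 mm tall, only its 55 mm wide rolled rim and the lowest 12 mm of its wall show below the outer mould. Origin at the centre of its rim on the table, z up.
- mould_single: A lone mould, same shape as the outer one, upside down on the table, 48 mm tall; not to be moved. Origin at the centre of its rim, z up.
- tape_roll: The nearer of two rolls of tan tape, lying flat by the moulds (the other, behind, is fixed), 100 mm wide, 25 mm tall; origin at the centre of its underside. Not to be moved.
- flap_edge (a point): Middle of the flap's free front edge, on its top face. As the flap opens the edge sweeps down to 85 mm below the lid; a mould (48 mm tall) let go inside drops to the floor, below that sweep, and the flap then shuts by itself as the fingers are drawn up.

How it is judged (in metres and radians):
On the way, in this order (a step that is already met when the one before it is completed fails the run):
1. the bolt is pulled out, at least 20 mm (value of joint bolt above 0.02 m), for 0.1 s.
2. the outer mould is lifted clear of the inner one, which stays standing (z of mould_outer in the frame of mould_inner above 0.06 m and distance of each of mould_inner, mould_single from where it was at the start of the episode below 0.03 m and angle between mould_inner's own z axis and vertical below 0.2 rad), for 0.1 s.
3. still in the fingers, the mould's rim is 40 mm below the lid, the flap pushed open (value of joint flap above 0.6 rad and z of mould_outer in the frame of box_mouth below -0.04 m and horizontal distance between mould_outer and box_mouth below 0.06 m and contact force between the fingers and mould_outer above 0.3 N), for 0.1 s.
4. the mould lies inside and the flap has swung shut, the bolt still out (x of mould_outer in the frame of drop_box between -0.075 and 0.075 m and y of mould_outer in the frame of drop_box between -0.1 and 0.1 m and z of mould_outer in the frame of drop_box between 0 and 0.08 m and value of joint flap below 0.06 rad and value of joint bolt above 0.013 m), for 0.2 s.
At the end, for the whole second after the job is handed in: The outer mould lies at rest inside the drop box (any way up), the flap is shut (under 0.06 rad), the bolt is home to within 5 mm, the inner mould stands upright (within 0.2 rad) within 30 mm of where it was, and the single mould is within 30 mm of where it was (x of mould_outer in the frame of drop_box between -0.075 and 0.075 m and y of mould_outer in the frame of drop_box between -0.1 and 0.1 m and z of mould_outer in the frame of drop_box between 0 and 0.08 m and value of joint flap below 0.06 rad and value of joint bolt below 0.005 m and distance of each of mould_inner, mould_single from where it was at the start of the episode below 0.03 m and angle between mould_inner's own z axis and vertical below 0.2 rad and linear speed of mould_outer below 0.03 m/s and velocity of joint flap below 0.1 rad/s); the robot touches nothing.
It fails at once if the inner mould is lifted off the table along with the outer one, or tipped over (height (world z) of mould_inner above 0.02 m or angle between mould_inner's own z axis and vertical above 0.5 rad).
It fails at once if the single mould or the tape roll is pushed more than 30 mm (distance of any of mould_single, tape_roll from where it was at the start of the episode above 0.03 m).
It also fails if it takes over 56 s, if anything falls off the work surface, if the arm or the gripper's body presses on something with over 40 N, if the wrist force passes 120 N, or if a joint passes its speed limit or range.

### The arm

A 6-joint arm with a two-finger parallel gripper is mounted at the origin on a cart in front of the work surface, level with it; the furniture and walls round the work are solid. World frame = base frame: x ahead of the robot, y to its left, z up, the work surface at z = 0. Lengths are in mm, angles in rad, forces in N, time in s.
With the tool pointing down it reaches from about 350 to 775 mm from the base axis. Payload 7.3 kg.
Tool frame: the origin (TCP) lies at the centre of the arm's flange, where the gripper is bolted on; the fingertips stand 178 mm ahead of it and the grasp point (between the pads) lies 159 mm ahead of it; z points along the fingers, y is the direction in which the jaws open and shut (so a half turn about z gives the same grasp; the last joint's range is limited). The gripper opens to 92 mm and grips with 3 to 60 N. Pads are 19 mm wide; open, the fingers measure 130 mm over their backs; the gripper's body (75 mm by 190 mm) begins 47 mm behind the grasp point.
Start: joints at [1.132, 0.342, 1.524, -0, 1.275, -0.146], TCP at [151.511, 502.665, 404.741] pointing down, gripper open.
Joint ranges: [-2.53, 2.53], [-0.77, 2.02], [0.04, 2.7], [-1, 4.14], [0.28, 2.66], [-3.11, 3.11]. Speed limits (rad/s): [2.57, 2.57, 3.14, 3.14, 3.14, 3.14].

### API

Orientations are given as [roll, pitch, yaw] about the fixed x, y, z axes, in that order (R = Rz(yaw) Ry(pitch) Rx(roll)).
In Python, from plant import status, viewer, ticket gives the robot as it stands.
- The arm moves only by the tool play_rows, never from a script. Its argument "commands" is a list of rows, each an object with "offset": the shift along the tool's x, y, z in m, a list of three; "twist": the turn about the tool's z in degrees. A call has 1 to 5 rows; each row shifts and turns the commanded pose from where the row before left it, along the tool's axes as they then stand; what a row does not reach is not made up. A row lasts 1/10 s, in which the tool goes at most 50 mm and 8.59 degrees, less where a joint would pass 70% of its speed; a pose out of reach is approached as far as the arm can. A call with a gripper value outside its range is refused whole. "jaw" is the closure in counts, from 0 (fully open) to 255 (shut), set as the call begins (left out, the last holds). The fingers move at their own pace and stop on an object; the grip force is fixed at half the most. Time passes only in rows, so rows that do not move let the fingers close. It gives the time, the measured TCP pose, the force and the opening at its end, in the units of the state.
- status.get_obs(): the state, without advancing time (a new reading comes with each control period).
- viewer.capture(name): name is "scene" or "top" or "wrist"; returns the picture (384x512x3 uint8, red, green, blue); there is no depth.
- viewer.camera_params(name): a dict with "fov_y" (degrees; the focal length in pixels is half the picture's height over the tangent of half this angle, whatever the lens; pixels are square), "cx", "cy" (the principal point, pixels), "rvec" (rotation vector, rad) and "tvec" (3), from world to camera coordinates, as OpenCV has them; the wrist camera has in their place "T_tool_cam" (4x4, takes a point from camera to tool coordinates, whose origin is the TCP and whose axes are the flange's). Camera axes: x right, y down, z forward; pixel columns grow to the right and rows downward; lengths in mm; the calibration is good to about 2 mm. A picture is of the moment at which its call begins: read the wrist's pose just before it. camera_params takes no time and is no camera call.
- ticket.close_job(): hands the job in, once; it reports no verdict.
The state is a dict: "time": time; "joint_positions": joint angles; "dq": joint speeds; "tau": joint torques, N m; "tool_pos": TCP position; "tcp_rot": TCP orientation; "contact_force": force on the tool from outside, world axes, zero at the start; "moment": the same for the moment, N m; "grip_width": finger opening in mm.
Only numpy, scipy, OpenCV 4.12 (cv2) and the standard library are available. Lean on these libraries where they do the work, as an engineer would, in place of code of your own. Each camera call takes 0.05 s, during which the arm holds its last target.

## Working session

There is one attempt and no reset: what is moved stays moved. The work goes in short steps, Python scripts to look and compute and a tool call to move; the robot and the scene stay as the last step left them, time stands still between calls to the robot, and variables do not carry over. Pictures are saved under pics/ and viewed, and the job is handed in when it is done.

Besides the shell and the picture viewer there is one more tool, called after "Request:" as name([rows], argument=value, ...), one row to a line, values as JSON. play_rows: Moves the arm, as the interface text tells. Its arguments: {"type":"object","properties":{"commands":{"type":"array"},"jaw":{"type":"number"}},"required":["commands"]}

```bash
mkdir -p pics; ls
python3 - <<'E'
from plant import status, viewer
import cv2
print(status.get_obs())
for n in("scene","top","wrist"):
    print(n,viewer.camera_params(n))
    cv2.imwrite(f"pics/{n}0.png",viewer.capture(n)[:,:,::-1])
E
```

```text
pics
{'time': 0.0, 'joint_positions': array([ 1.13197476e+00,  3.42699175e-01,  1.52498267e+00,  7.13616680e-06,
        1.27539537e+00, -1.45995197e-01]), 'dq': array([ 5.62440803e-04,  3.21453229e-04,  6.69156872e-05, -2.38218793e-03,
        2.46669058e-04, -6.77584554e-04]), 'tau': array([ 8.24990402e-04, -4.31253183e+01, -2.44219369e+01,  7.18711456e-02,
        5.60132798e-02, -1.25544102e-04]), 'tool_pos': array([151.46618108, 502.54117568, 404.06897331]), 'tcp_rot': array([-3.14012488e+00, -2.22720528e-04,  2.84876404e+00]), 'contact_force': array([-0.74022397, -0.00776455,  0.63784378]), 'moment': array([-0.00204305,  0.03744042, -0.02165958]), 'grip_width': 91.39335170233706}
scene {'fov_y': 47.836515075557, 'cx': 248.7414820633113, 'cy': 189.30075974721706, 'rvec': array([ 1.89623945, -1.12672714,  0.58182436]), 'tvec': array([-325.41819969,  406.41669166,  653.29201726])}
top {'fov_y': 54.409871482133745, 'cx': 259.1705046375852, 'cy': 190.8300565639466, 'rvec': array([ 2.13785493, -2.10694293,  0.22701479]), 'tvec': array([ -33.59412168,  630.90055228, 1040.46622693])}
wrist {'fov_y': 68.8732146560483, 'cx': 253.36189929840097, 'cy': 194.33158585859053, 'T_tool_cam': array([[ 1.28443857e-03, -9.68540992e-01, -2.48850754e-01,
         6.67277053e+01],
       [ 9.99998909e-01,  1.42554987e-03, -3.86843601e-04,
         9.69966867e-01],
       [ 7.29423046e-04, -2.48849986e-01,  9.68541766e-01,
         1.93922191e+01],
       [ 0.00000000e+00,  0.00000000e+00,  0.00000000e+00,
         1.00000000e+00]])}
```

View pics/scene0.png

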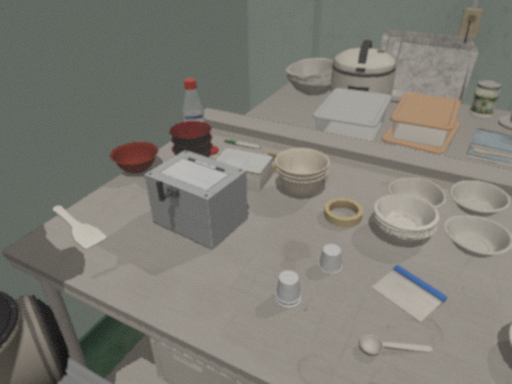

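View pics/top0.png

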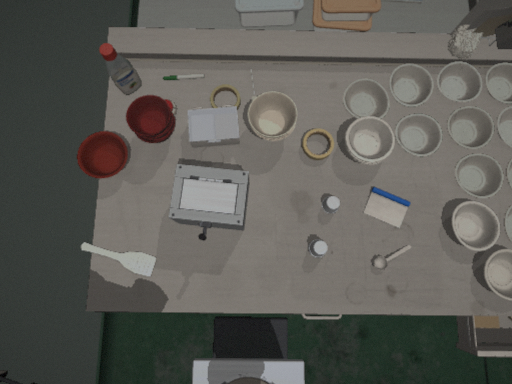

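View pics/wrist0.png

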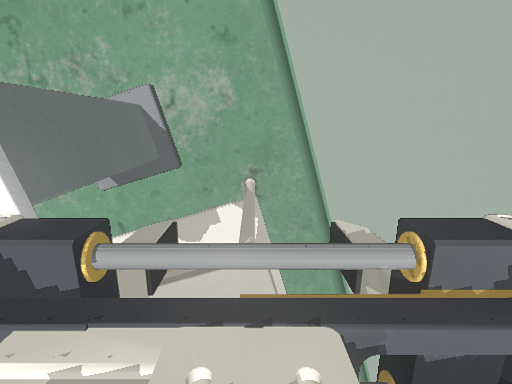

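```bash
cat > h.py <<'E'
import numpy as np, cv2
from plant import status, viewer
def cam(n):
    p=viewer.camera_params(n); f=192/np.tan(np.radians(p['fov_y']/2))
    K=np.array([[f,0,p['cx']],[0,f,p['cy']],[0,0,1.]])
    if 'rvec' in p:
        R=cv2.Rodrigues(p['rvec'])[0]; t=p['tvec']
    else:
        o=status.get_obs(); T=p['T_tool_cam']; Rt=rot(o['tcp_rot'])
        Rwc=Rt@T[:3,:3]; c=o['tool_pos']+Rt@T[:3,3]; R=Rwc.T; t=-R@c
    return K,R,t
def rot(rpy):
    from scipy.spatial.transform import Rotation as Q
    return Q.from_euler('xyz',rpy).as_matrix()
def ray(c,uv,z):
    K,R,t=c; uv=np.atleast_2d(uv).astype(float)
    d=(R.T@np.linalg.inv(K)@np.c_[uv,np.ones(len(uv))].T).T; o=-R.T@t
    return o+d*((z-o[2])/d[:,2])[:,None]
def proj(c,P):
    K,R,t=c; q=(K@(R@np.atleast_2d(P).T.astype(float)+t[:,None])).T
    return q[:,:2]/q[:,2:]
def save(n,name):
    im=viewer.capture(n)[:,:,::-1].copy(); cv2.imwrite(f'pics/{name}.png',im); return im
E
python3 - <<'E'
from h import *
c=cam('top'); s=cam('scene')
print(ray(c,[[209,195],[203,237],[332,203],[319,248],[318,143]],0))
print(-c[1].T@c[2],-s[1].T@s[2])
im=cv2.imread('pics/top0.png'); 
a=cv2.resize(im[155:275,150:270],None,fx=5,fy=5,interpolation=cv2.INTER_CUBIC);cv2.imwrite('pics/t_box.png',a)
a=cv2.resize(im[120:270,290:350],None,fx=4,fy=4,interpolation=cv2.INTER_CUBIC);cv2.imwrite('pics/t_m.png',a)
im=cv2.imread('pics/scene0.png'); 
a=cv2.resize(im[140:250,135:260],None,fx=5,fy=5,interpolation=cv2.INTER_CUBIC);cv2.imwrite('pics/s_box.png',a)
a=cv2.resize(im[230:320,260:360],None,fx=6,fy=6,interpolation=cv2.INTER_CUBIC);cv2.imwrite('pics/s_m.png',a)
E
```

```text
[[ 628.38936869  130.9313462     0.        ]
 [ 497.9611702   144.00575492    0.        ]
 [ 609.10748026 -252.71533979    0.        ]
 [ 469.67794178 -209.48995389    0.        ]
 [ 804.30424327 -212.53746333    0.        ]]
[ 412.33983771  -11.09627259 1145.24528911] [-117.07853762 -458.16328124  688.65159226]
```

View pics/t_box.png

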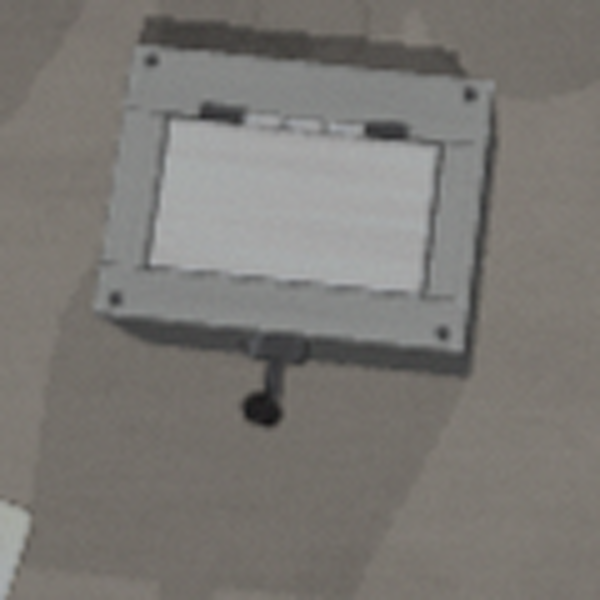

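View pics/t_m.png

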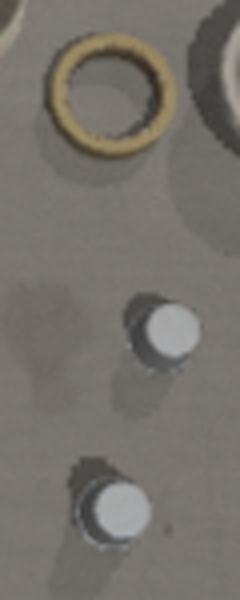

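View pics/s_box.png

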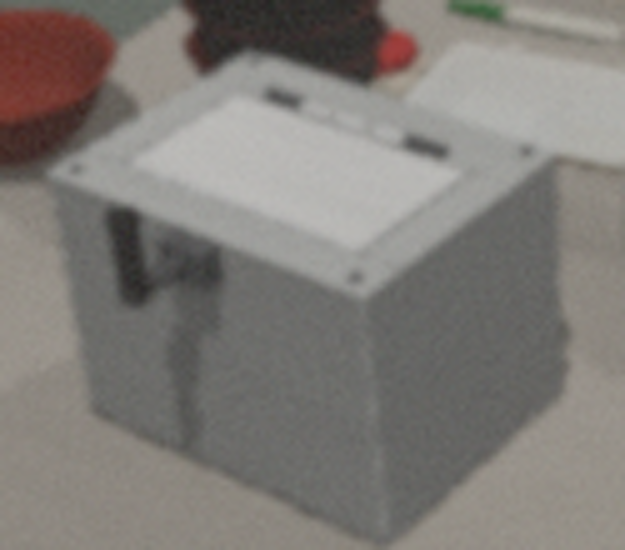

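View pics/s_m.png

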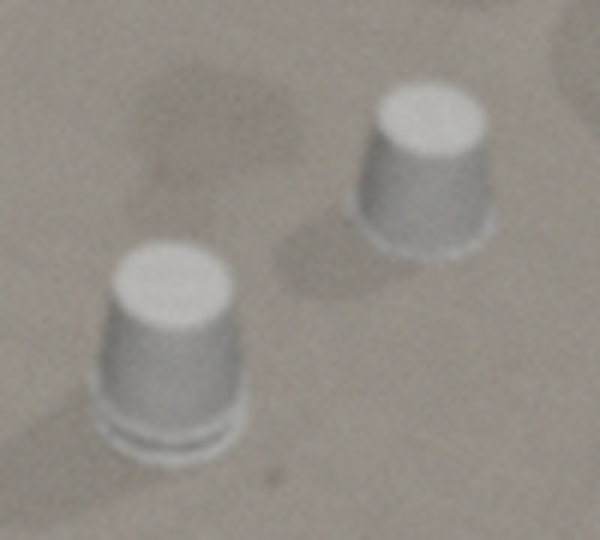

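Run:
```python
from h import *
def un(p,s,o): return (np.array(p,float)+.5)/s-.5+np.array(o)
t=cam('top'); s=cam('scene')
def fit(W,name):
    # corners: back-left, back-right, front-right, front-left -> box coords
    B=np.array([[75,100],[75,-100],[-75,-100],[-75,100]],float)
    m=W.mean(0); th=0
    z=np.sum((W-m)[:,0]*B[:,0]+(W-m)[:,1]*B[:,1]); w=np.sum((W-m)[:,1]*B[:,0]-(W-m)[:,0]*B[:,1])
    th=np.arctan2(w,z); print(name,m,th); R=np.array([[np.cos(th),-np.sin(th)],[np.sin(th),np.cos(th)]])
    print((W-m-B@R.T).round(1).tolist())
fit(ray(t,un([[140,45],[495,80],[463,352],[95,308]],5,(150,155)),150)[:,:2],'top')
fit(ray(s,un([[250,50],[553,155],[365,298],[50,175]],5,(135,140)),150)[:,:2],'scene')
print('knob top',ray(t,un([[262,408]],5,(150,155)),182), 'scene',ray(s,un([[121,212]],5,(135,140)),182))
def blob(im,roi,thr):
    x0,y0,x1,y1=roi; g=cv2.cvtColor(im[y0:y1,x0:x1],cv2.COLOR_BGR2GRAY)
    g=cv2.resize(g,None,fx=4,fy=4,interpolation=cv2.INTER_CUBIC)
    _,b=cv2.threshold(g,thr,255,0); cs,_=cv2.findContours(b,0,2)
    c=max(cs,key=cv2.contourArea); e=cv2.fitEllipse(c); return un(e[0],4,(x0,y0)),np.array(e[1])/4,cv2.contourArea(c)
im=cv2.imread('pics/top0.png'); 
for thr in(150,165,180):
  for z,r in((60,(305,230,345,265)),(48,(318,190,350,218))):
    try:
        b=blob(im,r,thr); print(thr,b,ray(t,b[0],z))
    except Exception as e: print(e)
# scene tops
for z,p in((60,(173,286)),(48,(432,119))): print(ray(s,un(p,6,(260,230)),z))
```

```text
top [604.35718528 111.73427206] -0.09694071890702138
[[-2.1, -2.0], [0.7, 1.5], [0.0, 1.3], [1.4, -0.7]]
scene [606.03814194 113.58837882] -0.09188488851721374
[[1.5, 1.7], [-2.6, 1.0], [0.7, -0.2], [0.4, -2.5]]
knob top [[486.35747759 122.00137826 182.        ]] scene [[491.51011195 127.43259706 182.        ]]
150 (array([320.3576622 , 247.18127632]), array([12.48635864, 13.05116081]), 2026.0) [[ 469.06545159 -203.06452118   60.        ]]
150 (array([332.96796036, 202.13528156]), array([11.52240181, 12.31006527]), 1780.5) [[ 603.52600197 -245.55674431   48.        ]]
165 (array([320.06242466, 247.36377144]), array([11.01616192, 12.00008869]), 1631.0) [[ 468.53247924 -202.20095345   60.        ]]
165 (array([332.43544865, 202.72217369]), array([ 8.79082584, 10.72338676]), 889.5) [[ 601.72240558 -243.91470058   48.        ]]
max() iterable argument is empty
max() iterable argument is empty
[[ 471.1496955  -202.58633875   60.        ]]
[[ 605.72443671 -245.8018102    48.        ]]
```

Request:
play_rows([
  {"offset": [-0.02, -0.012, 0], "twist": 0},
  {"offset": [-0.036, -0.022, 0], "twist": 0},
  {"offset": [-0.036, -0.022, 0], "twist": 0},
  {"offset": [-0.036, -0.022, 0], "twist": 0},
  {"offset": [-0.036, -0.022, 0], "twist": 0},
], jaw=0)

```text
time: 0.65
tool_pos: [280.4, 358.3, 404.6]
tcp_rot: [-3.141, -0.0, 2.849]
contact_force: [0.7, 0.2, 1.4]
grip_width: 91.8
```

Request:
play_rows([
  {"offset": [-0.036, -0.022, 0], "twist": 0},
  {"offset": [-0.036, -0.022, 0], "twist": 0},
  {"offset": [-0.036, -0.022, 0], "twist": 0},
  {"offset": [-0.036, -0.022, 0], "twist": 0},
  {"offset": [-0.036, -0.022, 0], "twist": 0},
])

```text
time: 1.15
tool_pos: [421.1, 200.8, 404.7]
tcp_rot: [3.142, -0.0, 2.849]
contact_force: [-0.1, 1.2, 0.3]
grip_width: 91.8
```

Request:
play_rows([
  {"offset": [-0.034, -0.022, 0], "twist": 0},
  {"offset": [-0.02, -0.012, 0], "twist": 0},
  {"offset": [0, 0, 0], "twist": -5.7},
  {"offset": [0, 0, 0], "twist": -5.7},
  {"offset": [0, 0, 0], "twist": 0},
])

```text
time: 1.65
tool_pos: [462.2, 153.9, 404.4]
tcp_rot: [-3.142, -0.001, 3.048]
contact_force: [-0.3, 0.3, -0.2]
grip_width: 92.0
```

```bash
cat >> h.py <<'E'
def goto(P):
    o=status.get_obs(); R=rot(o['tcp_rot']); d=np.array(P)-o['tool_pos']
    print('pos',o['tool_pos'].round(1),'rot',o['tcp_rot'].round(3),'t',o['time'],'tool offset mm',(R.T@d).round(1))
E
python3 - <<'E'
from h import *
goto([489,123.7,404.5])
c=cam('wrist'); save('wrist','w1')
print(proj(c,[[489.5,123.7,182],[604,112,150]]))
E
```

```text
pos [462.2 153.9 404.4] rot [-3.142e+00 -1.000e-03  3.048e+00] t 1.65 tool offset mm [-29.5 -27.6  -0.1]
[[217.25852263 249.03354596]
 [223.85704918 340.90892438]]
```

View pics/w1.png

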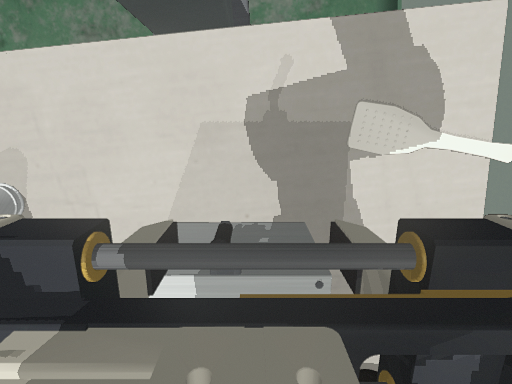

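Request:
play_rows([
  {"offset": [-0.036, -0.012, 0], "twist": 0},
  {"offset": [-0.036, -0.012, 0], "twist": 0},
  {"offset": [-0.02, 0, 0], "twist": 0},
  {"offset": [0, 0, 0], "twist": 0},
  {"offset": [0, 0, 0], "twist": 0},
])

```text
time: 2.2
tool_pos: [551.1, 121.9, 404.2]
tcp_rot: [-3.142, -0.002, 3.046]
contact_force: [0.2, -0.1, -0.1]
grip_width: 91.9
```

Run:
```python
from h import *
goto([489,123.7,404.5])
c=cam('wrist'); save('wrist','w2')
print(proj(c,[[489.5,123.7,182],[489.5,123.7,135],[604,112,150]]))
```

```text
pos [551.1 121.9 404.2] rot [-3.142e+00 -2.000e-03  3.046e+00] t 2.2 tool offset mm [62.  -4.1 -0.2]
[[246.44510352 130.30461639]
 [247.77851388 128.9159507 ]
 [247.07823822 257.85121419]]
```

View pics/w2.png

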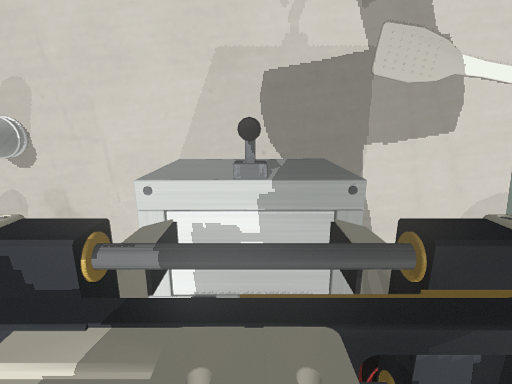

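Run:
```python
from h import *
c=cam('wrist'); 
im=cv2.imread('pics/w2.png')[105:155,225:275]; b=(im.max(2)<60).astype(np.uint8)
n,l,s,ct=cv2.connectedComponentsWithStats(b); print(s,ct+[225,105])
K=ray(c,[249.2,128.8],182)[0]; print(K); print(ray(c,[[137,181],[364,181]],150))
goto([K[0],K[1],328.5])
```

```text
[[   0    0   50   50 2467]
 [  20   13    2    1    2]
 [  23   12    2    1    2]
 [  26   13    8    7    9]
 [  14   14    5    5    5]
 [  13   21    1    3    3]
 [  34   22    1    5    5]
 [  13   25    1    2    2]
 [  14   29    1    1    1]
 [  31   29    3    3    3]
 [  29   33    1    1    1]] [[249.49898662 129.56141062]
 [245.5        118.        ]
 [248.5        117.        ]
 [254.88888889 120.33333333]
 [241.         121.        ]
 [238.         127.        ]
 [259.         129.        ]
 [238.         130.5       ]
 [239.         134.        ]
 [257.         135.        ]
 [254.         138.        ]]
[488.31636825 125.88462745 182.        ]
[[523.31783833  25.43920314 150.        ]
 [541.37768731 218.99559487 150.        ]]
pos [550.7 122.1 404.5] rot [ 3.142e+00 -1.000e-03  3.047e+00] t 2.25 tool offset mm [62.4 -2.1 76.1]
```

Request:
play_rows([
  {"offset": [0.02, -0.001, 0], "twist": 0},
  {"offset": [0.025, 0, 0], "twist": 0},
  {"offset": [0.017, 0, 0], "twist": 0},
  {"offset": [0, 0, 0.02], "twist": 0},
  {"offset": [0, 0, 0], "twist": 0},
])

```text
time: 2.75
tool_pos: [487.7, 127.0, 383.6]
tcp_rot: [-3.141, -0.003, 3.048]
contact_force: [0.0, 0.1, 0.2]
grip_width: 91.9
```

Request:
play_rows([
  {"offset": [0, 0, 0.02], "twist": 0},
  {"offset": [0, 0, 0.02], "twist": 0},
  {"offset": [0, 0, 0.014], "twist": 0},
  {"offset": [0, 0, 0], "twist": 0},
  {"offset": [0, 0, 0], "twist": 0},
])

```text
time: 3.25
tool_pos: [489.7, 126.7, 331.5]
tcp_rot: [3.141, 0.0, 3.048]
contact_force: [1.3, -0.4, -0.0]
grip_width: 92.1
```

Request:
play_rows([
  {"offset": [0, 0, 0], "twist": 0},
  {"offset": [0, 0, 0], "twist": 0},
  {"offset": [0, 0, 0], "twist": 0},
  {"offset": [0, 0, 0], "twist": 0},
  {"offset": [0, 0, 0], "twist": 0},
], jaw=255)

```text
time: 3.75
tool_pos: [489.7, 126.5, 330.9]
tcp_rot: [3.141, 0.0, 3.048]
contact_force: [-0.2, 0.8, -0.2]
grip_width: 56.4
```

Request:
play_rows([
  {"offset": [0, 0, 0], "twist": 0},
  {"offset": [0, 0, 0], "twist": 0},
  {"offset": [0, 0, 0], "twist": 0},
  {"offset": [0, 0, 0], "twist": 0},
  {"offset": [0, 0, 0], "twist": 0},
])

```text
time: 4.25
tool_pos: [489.6, 125.9, 330.6]
tcp_rot: [-3.139, -0.0, 3.048]
contact_force: [-0.9, -15.4, 1.1]
grip_width: 16.7
```

Request:
play_rows([
  {"offset": [0, 0, 0], "twist": 0},
  {"offset": [0, 0, 0], "twist": 0},
])

```text
time: 4.45
tool_pos: [489.6, 125.4, 330.6]
tcp_rot: [-3.139, -0.001, 3.048]
contact_force: [-0.6, -7.8, 1.0]
grip_width: 14.7
```

Request:
play_rows([
  {"offset": [0.006, 0, 0], "twist": 0},
  {"offset": [0.008, 0, 0], "twist": 0},
  {"offset": [0.008, 0, 0], "twist": 0},
  {"offset": [0.005, 0, 0], "twist": 0},
  {"offset": [0, 0, 0], "twist": 0},
])

```text
time: 4.95
tool_pos: [463.0, 127.8, 330.8]
tcp_rot: [-3.139, 0.002, 3.048]
contact_force: [2.5, -8.7, -3.1]
grip_width: 14.7
```

Request:
play_rows([
  {"offset": [0, 0, 0], "twist": 0},
  {"offset": [0, 0, 0], "twist": 0},
])

```text
time: 5.15
tool_pos: [463.2, 127.8, 330.7]
tcp_rot: [-3.139, 0.001, 3.048]
contact_force: [2.0, -9.4, -1.8]
grip_width: 14.8
```

Request:
play_rows([
  {"offset": [0, 0, 0], "twist": 0},
  {"offset": [0, 0, 0], "twist": 0},
  {"offset": [0, 0, 0], "twist": 0},
  {"offset": [0, 0, 0], "twist": 0},
], jaw=0)

```text
time: 5.55
tool_pos: [462.7, 129.2, 330.7]
tcp_rot: [3.141, -0.0, 3.048]
contact_force: [-0.6, -0.3, 0.5]
grip_width: 42.2
```

Request:
play_rows([
  {"offset": [0, 0, -0.02], "twist": 0},
  {"offset": [0, 0, -0.03], "twist": 0},
  {"offset": [0, 0, -0.03], "twist": 0},
  {"offset": [0, 0, 0], "twist": 0},
])

```text
time: 5.95
tool_pos: [463.4, 129.3, 414.6]
tcp_rot: [3.14, 0.008, 3.048]
contact_force: [0.3, 0.3, 0.2]
grip_width: 74.5
```

Run:
```python
from h import *
goto([469.5,-202.7,404]); goto([500,-202.7,404])
```

```text
pos [463.4 129.3 414.6] rot [3.14  0.008 3.048] t 5.95 tool offset mm [ -37.  -330.    10.2]
pos [463.4 129.3 414.6] rot [3.14  0.008 3.048] t 5.95 tool offset mm [ -67.3 -327.1   10.5]
```

Request:
play_rows([
  {"offset": [-0.006, -0.02, 0], "twist": 0},
  {"offset": [-0.012, -0.04, 0], "twist": 0},
  {"offset": [-0.012, -0.04, 0], "twist": 0},
  {"offset": [-0.012, -0.04, 0], "twist": 0},
  {"offset": [-0.012, -0.04, 0], "twist": 0},
])

```text
time: 6.45
tool_pos: [499.6, -56.6, 410.0]
tcp_rot: [3.141, -0.001, 3.048]
contact_force: [0.4, -0.2, -0.6]
grip_width: 91.9
```

Request:
play_rows([
  {"offset": [-0.012, -0.04, 0], "twist": 0},
  {"offset": [-0.012, -0.04, 0], "twist": 0},
  {"offset": [-0.012, -0.04, 0], "twist": 0},
  {"offset": [-0.007, -0.024, 0], "twist": 0},
  {"offset": [0, 0, 0], "twist": 0},
])

```text
time: 6.95
tool_pos: [529.1, -205.6, 409.3]
tcp_rot: [-3.142, -0.001, 3.044]
contact_force: [-0.9, 0.1, -0.3]
grip_width: 92.0
```

Request:
play_rows([
  {"offset": [0, 0, 0], "twist": 0},
  {"offset": [0, 0, 0], "twist": 0},
])

```text
time: 7.15
tool_pos: [528.9, -201.5, 410.3]
tcp_rot: [3.141, -0.001, 3.049]
contact_force: [0.2, 0.2, 0.7]
grip_width: 91.9
```

Run:
```python
from h import *
c=cam('wrist'); save('wrist','w3'); print(proj(c,[469.5,-202.7,60])); goto([469.5,-202.7,196])
save('top','top1')
a=cv2.imread('pics/top1.png'); cv2.imwrite('pics/top1c.png',cv2.resize(a[155:275,150:270],None,fx=5,fy=5,interpolation=cv2.INTER_CUBIC))
```

```text
[[246.65628875 129.39279756]]
pos [ 528.9 -201.4  410.6] rot [ 3.141 -0.     3.049] t 7.2 tool offset mm [ 59.   -6.9 214.6]
```

View pics/w3.png

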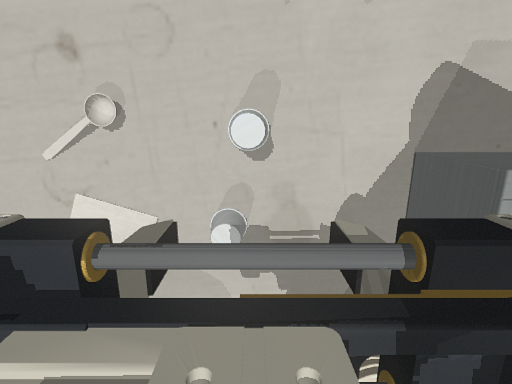

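View pics/top1c.png

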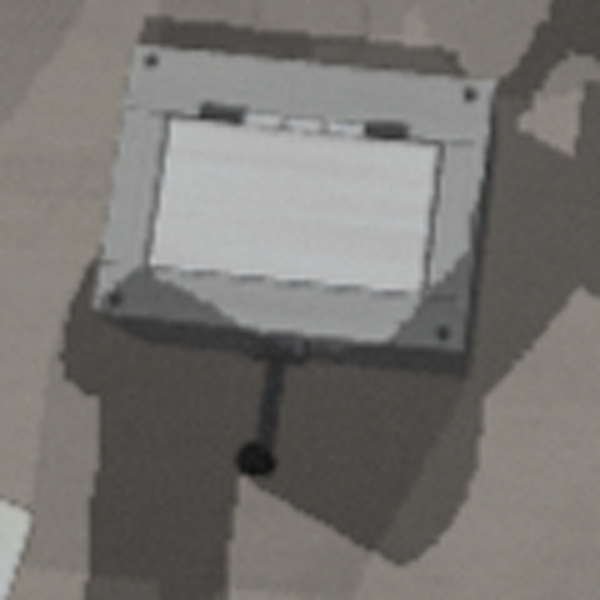

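Run:
```python
from h import *
c=cam('wrist'); im=cv2.imread('pics/w3.png')
g=cv2.cvtColor(im,cv2.COLOR_BGR2GRAY)[100:160,220:280]
for thr in (190,205,215,225):
    b=(g>thr).astype(np.uint8); cs,_=cv2.findContours(b,0,2); k=max(cs,key=cv2.contourArea); (x,y),r=cv2.minEnclosingCircle(k); m=cv2.moments(k)
    print(thr,cv2.contourArea(k),x+220,y+100,r,m['m10']/m['m00']+220,m['m01']/m['m00']+100, ray(c,[x+220,y+100],60)) if len(k)>5 else 0
cv2.imwrite('pics/w3c.png',cv2.resize(im[100:160,215:285],None,fx=8,fy=8,interpolation=cv2.INTER_CUBIC))
```

```text
190 890.5 247.44387817382812 130.16326522827148 17.442399978637695 247.46228710462287 130.18790941418678 [[ 470.76777827 -201.98542152   60.        ]]
205 877.0 247.3571434020996 130.2142848968506 17.416078567504883 247.47776510832384 130.22367920942608 [[ 470.81582786 -202.09061173   60.        ]]
215 868.5 247.79327011108398 130.259614944458 17.26095199584961 247.51161005565152 130.3129917482249 [[ 470.91231884 -201.59430515   60.        ]]
225 57.0 247.1836166381836 129.4265537261963 16.57353973388672 242.9093567251462 119.09356725146199 [[ 469.91596941 -202.20471804   60.        ]]
```

View pics/w3c.png

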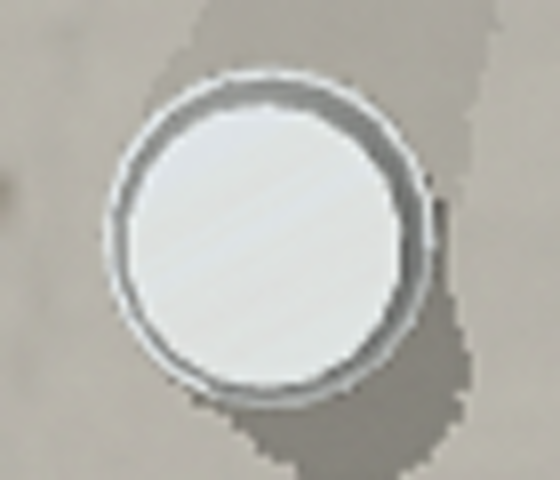

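Request:
play_rows([
  {"offset": [0.018, -0.002, 0.02], "twist": 0},
  {"offset": [0.025, -0.003, 0.03], "twist": 0},
  {"offset": [0.015, -0.0012, 0.03], "twist": 0},
  {"offset": [0, 0, 0.03], "twist": 0},
  {"offset": [0, 0, 0.03], "twist": 0},
])

```text
time: 7.75
tool_pos: [470.3, -202.4, 270.3]
tcp_rot: [-3.141, 0.001, 3.049]
contact_force: [0.3, -0.5, -0.7]
grip_width: 91.6
```

Request:
play_rows([
  {"offset": [0, 0, 0], "twist": 0},
  {"offset": [0, 0, 0], "twist": 0},
])

```text
time: 7.95
tool_pos: [471.0, -202.9, 271.3]
tcp_rot: [3.141, -0.0, 3.049]
contact_force: [-0.1, 0.5, 1.0]
grip_width: 91.9
```

Run:
```python
from h import *
goto([470.5,-202.2,196])
```

```text
pos [ 471.  -202.9  271.3] rot [ 3.141 -0.     3.049] t 7.95 tool offset mm [ 0.6  0.6 75.3]
```

Request:
play_rows([
  {"offset": [0, 0.0005, 0.02], "twist": 0},
  {"offset": [0, 0, 0.03], "twist": 0},
  {"offset": [0, 0, 0.02], "twist": 0},
  {"offset": [0, 0, 0.005], "twist": 0},
  {"offset": [0, 0, 0], "twist": 0},
])

```text
time: 8.45
tool_pos: [471.3, -203.0, 196.7]
tcp_rot: [-3.141, 0.001, 3.048]
contact_force: [-0.0, -0.5, 0.4]
grip_width: 91.8
```

Request:
play_rows([
  {"offset": [0, 0, 0], "twist": 0},
  {"offset": [0, 0, 0], "twist": 0},
  {"offset": [0, 0, 0], "twist": 0},
  {"offset": [0, 0, 0], "twist": 0},
  {"offset": [0, 0, 0], "twist": 0},
], jaw=255)

```text
time: 8.95
tool_pos: [470.8, -202.9, 196.0]
tcp_rot: [-3.141, 0.0, 3.048]
contact_force: [-0.1, -0.1, -1.0]
grip_width: 56.5
```

Request:
play_rows([
  {"offset": [0, 0, 0], "twist": 0},
  {"offset": [0, 0, 0], "twist": 0},
  {"offset": [0, 0, 0], "twist": 0},
  {"offset": [0, 0, 0], "twist": 0},
])

```text
time: 9.35
tool_pos: [470.8, -202.8, 195.7]
tcp_rot: [3.141, 0.0, 3.048]
contact_force: [-0.6, -0.2, 0.9]
grip_width: 48.5
```

Request:
play_rows([
  {"offset": [0, 0, -0.003], "twist": 0},
  {"offset": [0, 0, -0.005], "twist": 0},
  {"offset": [0, 0, -0.005], "twist": 0},
  {"offset": [0, 0, -0.007], "twist": 0},
  {"offset": [0, 0, 0], "twist": 0},
])

```text
time: 9.85
tool_pos: [471.0, -203.1, 216.9]
tcp_rot: [-3.141, 0.002, 3.048]
contact_force: [-0.4, 0.8, -1.1]
grip_width: 48.7
```

Run:
```python
from h import *
print(status.get_obs()['contact_force'])
a=save('scene','s2'); cv2.imwrite('pics/s2c.png',cv2.resize(a[200:330,240:380],None,fx=5,fy=4.6,interpolation=cv2.INTER_CUBIC))
```

```text
[-0.3714375   0.79115326 -1.11892418]
```

View pics/s2c.png

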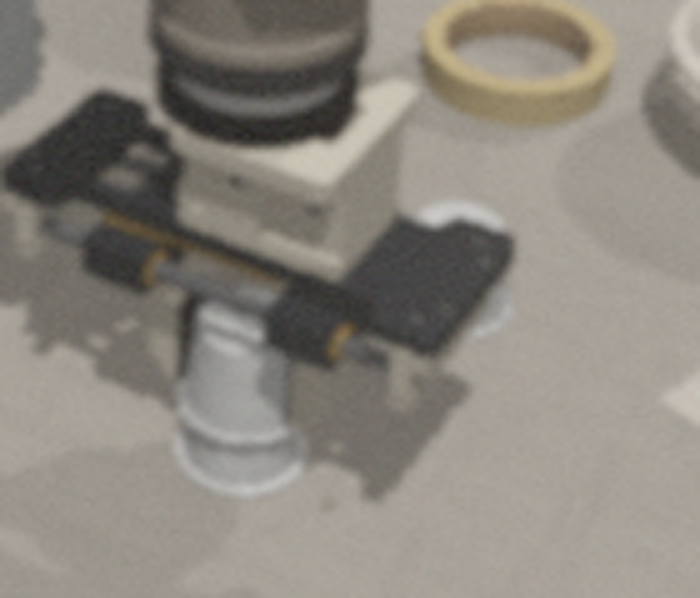

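The outer mould has risen by about 20 mm. In the crop its rim is at about (235,430), and the inner rim is still on the table at (240,480). I'll keep lifting straight up.

Request:
play_rows([
  {"offset": [0, 0, -0.008], "twist": 0},
  {"offset": [0, 0, -0.008], "twist": 0},
  {"offset": [0, 0, -0.008], "twist": 0},
  {"offset": [0, 0, -0.008], "twist": 0},
  {"offset": [0, 0, -0.008], "twist": 0},
])

```text
time: 10.4
tool_pos: [470.7, -202.9, 256.6]
tcp_rot: [-3.142, 0.0, 3.048]
contact_force: [0.3, 0.2, -1.3]
grip_width: 48.5
```

Request:
play_rows([
  {"offset": [0, 0, -0.015], "twist": 0},
  {"offset": [0, 0, -0.02], "twist": 0},
  {"offset": [0, 0, -0.03], "twist": 0},
  {"offset": [0, 0, -0.03], "twist": 0},
  {"offset": [0, 0, -0.03], "twist": 0},
])

```text
time: 10.9
tool_pos: [470.4, -202.7, 382.3]
tcp_rot: [3.142, 0.0, 3.048]
contact_force: [-0.1, 0.2, -1.9]
grip_width: 48.3
```

Request:
play_rows([
  {"offset": [0, 0, -0.02], "twist": 0},
  {"offset": [0, 0, 0], "twist": 0},
])

```text
time: 11.1
tool_pos: [471.0, -203.0, 403.9]
tcp_rot: [-3.139, 0.006, 3.048]
contact_force: [-0.6, -0.3, -1.8]
grip_width: 48.4
```

Run:
```python
from h import *
a=save('scene','s3')
goto([605.2-9*.9956,114.2+9*.094,404])
```

```text
pos [ 470.7 -202.8  401.8] rot [-3.140e+00  3.000e-03  3.048e+00] t 11.15 tool offset mm [-95.3 328.2  -2.3]
```

View pics/s3.png

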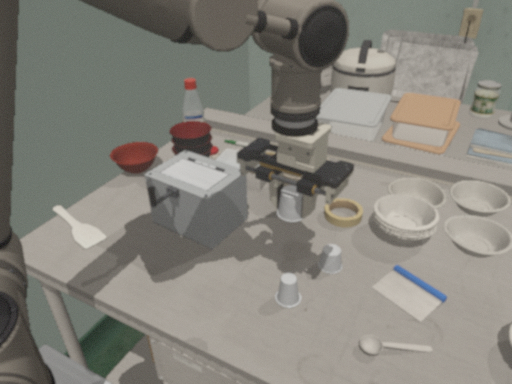

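Request:
play_rows([
  {"offset": [-0.006, 0.02, 0], "twist": 0},
  {"offset": [-0.01, 0.035, 0], "twist": 0},
  {"offset": [-0.01, 0.035, 0], "twist": 0},
  {"offset": [-0.01, 0.035, 0], "twist": 0},
  {"offset": [-0.01, 0.035, 0], "twist": 0},
])

```text
time: 11.65
tool_pos: [531.5, -46.5, 398.8]
tcp_rot: [3.141, -0.003, 3.047]
contact_force: [-0.5, -0.4, -1.6]
grip_width: 48.3
```

Request:
play_rows([
  {"offset": [-0.01, 0.035, 0], "twist": 0},
  {"offset": [-0.01, 0.035, 0], "twist": 0},
  {"offset": [-0.01, 0.035, 0], "twist": 0},
  {"offset": [-0.01, 0.035, 0], "twist": 0},
  {"offset": [-0.009, 0.028, 0], "twist": 0},
])

```text
time: 12.15
tool_pos: [596.2, 116.7, 398.5]
tcp_rot: [-3.141, -0.003, 3.049]
contact_force: [0.3, -0.5, -1.6]
grip_width: 48.2
```

Request:
play_rows([
  {"offset": [0, 0, 0], "twist": 0},
  {"offset": [0, 0, 0], "twist": 0},
  {"offset": [0, 0, 0], "twist": 0},
])

```text
time: 12.45
tool_pos: [595.8, 114.0, 399.6]
tcp_rot: [-3.141, -0.002, 3.047]
contact_force: [0.4, -0.5, -2.1]
grip_width: 48.3
```

Run:
```python
from h import *
goto([605.3-9*.9956,114+9*.094,284])
c=cam('wrist'); save('wrist','w4'); save('top','top4'); save('scene','s4')
a=cv2.imread('pics/s4.png'); cv2.imwrite('pics/s4c.png',cv2.resize(a[100:250,130:280],None,fx=4,fy=4,interpolation=cv2.INTER_CUBIC))
```

```text
pos [595.8 114.  399.6] rot [-3.141e+00 -2.000e-03  3.047e+00] t 12.45 tool offset mm [ -0.8   1.  115.6]
```

View pics/w4.png

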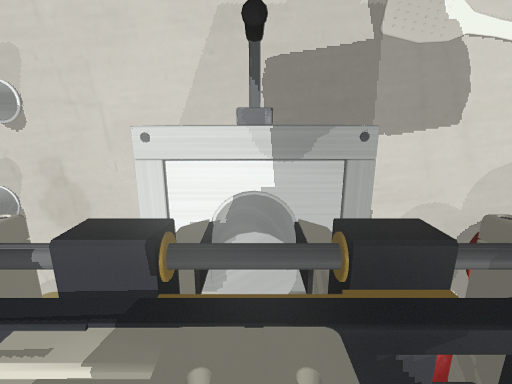

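View pics/top4.png

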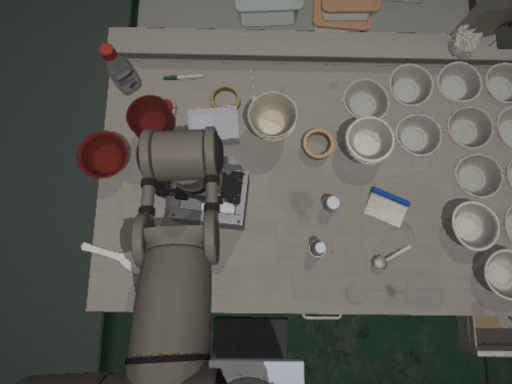

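View pics/s4c.png

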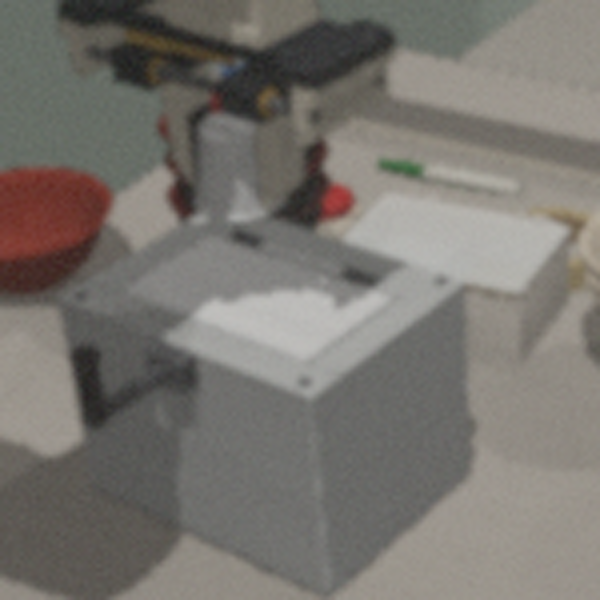

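Run:
```python
from h import *
c=cam('wrist'); P=ray(c,[[164,160],[343,160],[131,126],[378,126]],150); print(P)
o=status.get_obs(); R=rot(o['tcp_rot']); print(((P-o['tool_pos'])@R).round(1))
```

```text
[[552.63053485  44.50314811 150.        ]
 [566.49112728 191.7789778  150.        ]
 [523.16401592  22.84819314 150.        ]
 [541.74807143 220.11637835 150.        ]]
[[ 36.4 -73.  250.6]
 [ 36.6  74.9 250.6]
 [ 63.6 -97.4 250.6]
 [ 63.9 100.8 250.6]]
```

Request:
play_rows([
  {"offset": [-0.002, 0.001, 0.01], "twist": 0},
  {"offset": [0, 0, 0.02], "twist": 0},
  {"offset": [0, 0, 0.02], "twist": 0},
  {"offset": [0, 0, 0.01], "twist": 0},
  {"offset": [0, 0, 0], "twist": 0},
])

```text
time: 13.1
tool_pos: [597.8, 115.3, 338.8]
tcp_rot: [-3.141, -0.004, 3.047]
contact_force: [-0.0, 0.5, -1.1]
grip_width: 48.2
```

Request:
play_rows([
  {"offset": [0, 0, 0.005], "twist": 0},
  {"offset": [0, 0, 0.005], "twist": 0},
  {"offset": [0, 0, 0.005], "twist": 0},
  {"offset": [0, 0, 0.005], "twist": 0},
  {"offset": [0, 0, 0], "twist": 0},
])

```text
time: 13.6
tool_pos: [597.9, 115.6, 320.2]
tcp_rot: [3.142, -0.001, 3.048]
contact_force: [-0.5, 0.2, -0.1]
grip_width: 48.1
```

Request:
play_rows([
  {"offset": [0, 0, 0.006], "twist": 0},
  {"offset": [0, 0, 0.006], "twist": 0},
  {"offset": [0, 0, 0.006], "twist": 0},
  {"offset": [0, 0, 0.006], "twist": 0},
])

```text
time: 14.0
tool_pos: [598.0, 115.6, 295.9]
tcp_rot: [-3.142, -0.001, 3.048]
contact_force: [-1.9, -0.0, -0.7]
grip_width: 48.2
```

Request:
play_rows([
  {"offset": [0, 0, 0.006], "twist": 0},
  {"offset": [0, 0, 0.006], "twist": 0},
  {"offset": [0, 0, 0.006], "twist": 0},
  {"offset": [0, 0, 0.006], "twist": 0},
  {"offset": [0, 0, 0], "twist": 0},
])

```text
time: 14.5
tool_pos: [597.8, 115.6, 271.5]
tcp_rot: [-3.141, -0.002, 3.048]
contact_force: [-1.8, 0.3, -1.7]
grip_width: 48.8
```

Run:
```python
from h import *
save('wrist','w5'); save('scene','s5')
a=cv2.imread('pics/s5.png'); cv2.imwrite('pics/s5c.png',cv2.resize(a[100:250,130:280],None,fx=4,fy=4,interpolation=cv2.INTER_CUBIC))
goto([597.5,115.5,270])
```

```text
pos [598.1 115.6 272.4] rot [-3.142e+00 -1.000e-03  3.048e+00] t 14.6 tool offset mm [ 0.5 -0.1  2.4]
```

View pics/w5.png

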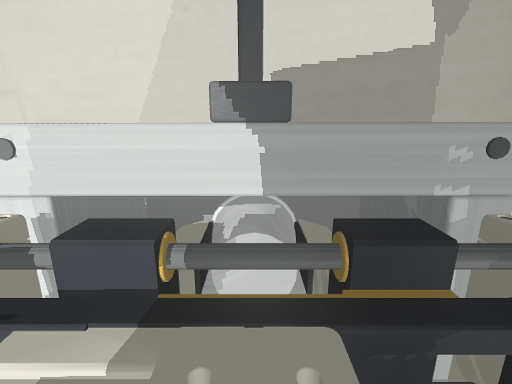

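View pics/s5c.png

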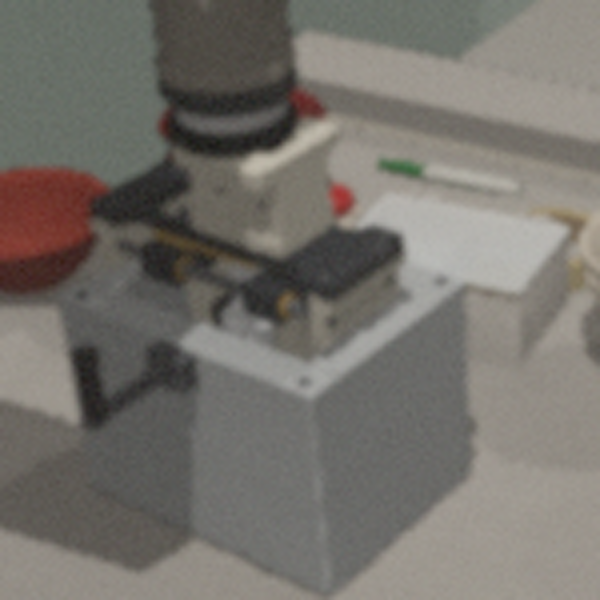

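Request:
play_rows([
  {"offset": [0, 0, 0], "twist": 0},
  {"offset": [0, 0, 0], "twist": 0},
  {"offset": [0, 0, 0], "twist": 0},
  {"offset": [0, 0, 0], "twist": 0},
  {"offset": [0, 0, 0], "twist": 0},
], jaw=50)

```text
time: 15.1
tool_pos: [598.2, 115.6, 273.0]
tcp_rot: [3.141, 0.001, 3.048]
contact_force: [0.7, -0.4, 0.6]
grip_width: 73.7
```

Request:
play_rows([
  {"offset": [0, 0, 0], "twist": 0},
  {"offset": [0, 0, 0], "twist": 0},
  {"offset": [0, 0, 0], "twist": 0},
])

```text
time: 15.4
tool_pos: [598.2, 115.6, 272.8]
tcp_rot: [3.141, 0.0, 3.048]
contact_force: [-0.7, -1.1, 1.0]
grip_width: 73.8
```

Run:
```python
from h import *
save('wrist','w6')
```

```text
(no output)
```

View pics/w6.png

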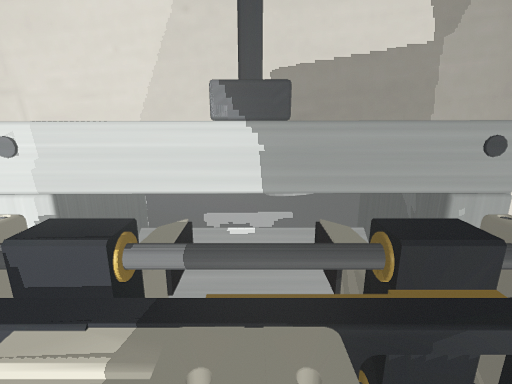

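Request:
play_rows([
  {"offset": [0, 0, -0.008], "twist": 0},
  {"offset": [0, 0, -0.01], "twist": 0},
  {"offset": [0, 0, -0.01], "twist": 0},
  {"offset": [0, 0, -0.01], "twist": 0},
  {"offset": [0, 0, -0.01], "twist": 0},
])

```text
time: 15.95
tool_pos: [598.2, 115.6, 322.1]
tcp_rot: [3.141, 0.001, 3.048]
contact_force: [-0.4, 0.1, 0.8]
grip_width: 73.9
```

Request:
play_rows([
  {"offset": [0, 0, -0.02], "twist": 0},
  {"offset": [0, 0, -0.03], "twist": 0},
  {"offset": [0, 0, -0.03], "twist": 0},
  {"offset": [0, 0, 0], "twist": 0},
  {"offset": [0, 0, 0], "twist": 0},
])

```text
time: 16.45
tool_pos: [598.1, 115.5, 401.8]
tcp_rot: [3.141, 0.002, 3.048]
contact_force: [-0.4, 1.4, -0.3]
grip_width: 73.7
```

Request:
play_rows([
  {"offset": [-0.02, 0, 0], "twist": 0},
  {"offset": [0, 0, 0], "twist": 0},
  {"offset": [0, 0, 0], "twist": 0},
])

```text
time: 16.75
tool_pos: [617.8, 113.6, 399.2]
tcp_rot: [-3.141, -0.003, 3.048]
contact_force: [-0.1, -0.0, -0.3]
grip_width: 73.8
```

Run:
```python
from h import *
goto([463.2,127.8,404]);save('wrist','w7')
a=save('scene','s7'); cv2.imwrite('pics/s7c.png',cv2.resize(a[100:250,130:280],None,fx=4,fy=4,interpolation=cv2.INTER_CUBIC))
```

```text
pos [617.8 113.6 399.2] rot [-3.141e+00 -3.000e-03  3.048e+00] t 16.75 tool offset mm [155.3  -0.4  -4.3]
```

View pics/w7.png

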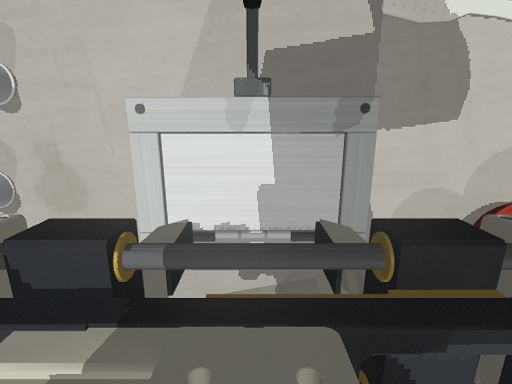

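View pics/s7c.png

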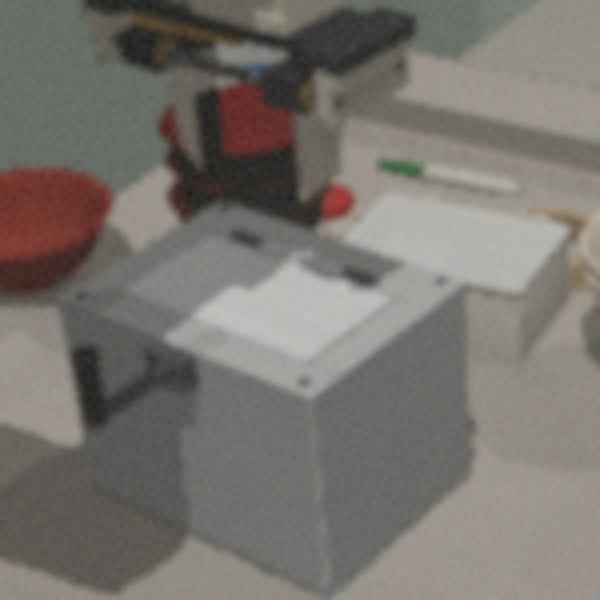

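Both views show the flap shut flush (wrist view, rows 132–230) and the bolt still out. I'll go back to the knob, with the fingers 74 mm apart.

Request:
play_rows([
  {"offset": [0.02, 0, 0], "twist": 0},
  {"offset": [0.035, 0, 0], "twist": 0},
  {"offset": [0.035, 0, 0], "twist": 0},
  {"offset": [0.035, 0, 0], "twist": 0},
  {"offset": [0.03, 0, 0], "twist": 0},
])

```text
time: 17.35
tool_pos: [461.3, 128.4, 400.6]
tcp_rot: [3.142, -0.001, 3.048]
contact_force: [0.1, 0.6, 0.4]
grip_width: 73.8
```

Request:
play_rows([
  {"offset": [0, 0, 0], "twist": 0},
  {"offset": [0, 0, 0], "twist": 0},
])

```text
time: 17.55
tool_pos: [463.3, 128.4, 401.3]
tcp_rot: [3.141, 0.001, 3.048]
contact_force: [1.3, -0.0, -0.5]
grip_width: 73.9
```

Run:
```python
from h import *
goto([463.2,127.8,330.5])
```

```text
pos [463.3 128.4 401.3] rot [3.141e+00 1.000e-03 3.048e+00] t 17.55 tool offset mm [ 0.2 -0.6 70.8]
```

Request:
play_rows([
  {"offset": [0, -0.001, 0.02], "twist": 0},
  {"offset": [0, 0, 0.025], "twist": 0},
  {"offset": [0, 0, 0.02], "twist": 0},
  {"offset": [0, 0, 0.006], "twist": 0},
  {"offset": [0, 0, 0], "twist": 0},
])

```text
time: 18.05
tool_pos: [464.2, 127.1, 329.0]
tcp_rot: [-3.141, -0.002, 3.047]
contact_force: [-1.4, 0.0, 0.9]
grip_width: 73.6
```

Request:
play_rows([
  {"offset": [0, 0, 0], "twist": 0},
  {"offset": [0, 0, 0], "twist": 0},
  {"offset": [0, 0, 0], "twist": 0},
  {"offset": [0, 0, 0], "twist": 0},
  {"offset": [0, 0, 0], "twist": 0},
], jaw=255)

```text
time: 18.55
tool_pos: [463.6, 127.3, 330.1]
tcp_rot: [3.141, 0.001, 3.048]
contact_force: [0.5, -0.0, -0.6]
grip_width: 38.6
```

Request:
play_rows([
  {"offset": [0, 0, 0], "twist": 0},
  {"offset": [0, 0, 0], "twist": 0},
  {"offset": [0, 0, 0], "twist": 0},
  {"offset": [0, 0, 0], "twist": 0},
  {"offset": [0, 0, 0], "twist": 0},
])

```text
time: 19.05
tool_pos: [463.6, 127.1, 329.7]
tcp_rot: [-3.141, -0.0, 3.048]
contact_force: [0.6, -2.3, 0.3]
grip_width: 14.9
```

Request:
play_rows([
  {"offset": [-0.005, 0, 0], "twist": 0},
  {"offset": [-0.007, 0, 0], "twist": 0},
  {"offset": [-0.007, 0, 0], "twist": 0},
  {"offset": [-0.005, 0, 0], "twist": 0},
  {"offset": [-0.003, 0, 0], "twist": 0},
])

```text
time: 19.55
tool_pos: [491.2, 124.5, 329.7]
tcp_rot: [-3.142, 0.0, 3.048]
contact_force: [-1.3, -3.0, 2.8]
grip_width: 14.7
```

Request:
play_rows([
  {"offset": [-0.001, 0, 0], "twist": 0},
  {"offset": [0, 0, 0], "twist": 0},
])

```text
time: 19.75
tool_pos: [491.5, 124.5, 329.7]
tcp_rot: [-3.141, -0.0, 3.048]
contact_force: [-1.9, -2.9, 1.9]
grip_width: 15.1
```

Request:
play_rows([
  {"offset": [-0.002, 0, 0], "twist": 0},
  {"offset": [0, 0, 0], "twist": 0},
  {"offset": [0, 0, 0], "twist": 0},
])

```text
time: 20.05
tool_pos: [492.3, 124.5, 329.6]
tcp_rot: [-3.141, -0.004, 3.048]
contact_force: [-9.0, -2.5, 5.1]
grip_width: 14.8
```

Request:
play_rows([
  {"offset": [0.001, 0, 0], "twist": 0},
  {"offset": [0, 0, 0], "twist": 0},
  {"offset": [0, 0, 0], "twist": 0},
  {"offset": [0, 0, 0], "twist": 0},
  {"offset": [0, 0, 0], "twist": 0},
], jaw=0)

```text
time: 20.55
tool_pos: [492.6, 124.6, 329.7]
tcp_rot: [3.141, 0.0, 3.048]
contact_force: [0.4, 0.3, 0.1]
grip_width: 50.5
```

Request:
play_rows([
  {"offset": [0, 0, -0.015], "twist": 0},
  {"offset": [0, 0, -0.03], "twist": 0},
  {"offset": [0, 0, -0.03], "twist": 0},
  {"offset": [-0.02, 0, 0], "twist": 0},
  {"offset": [-0.02, 0, 0], "twist": 0},
])

```text
time: 21.05
tool_pos: [532.7, 120.9, 406.2]
tcp_rot: [3.141, 0.003, 3.048]
contact_force: [0.3, -0.2, -0.1]
grip_width: 89.3
```

Request:
play_rows([
  {"offset": [-0.02, 0, 0], "twist": 0},
  {"offset": [0, 0, 0], "twist": 0},
  {"offset": [0, 0, 0], "twist": 0},
])

```text
time: 21.35
tool_pos: [552.1, 118.9, 404.2]
tcp_rot: [3.142, -0.001, 3.048]
contact_force: [-0.6, 1.0, -0.2]
grip_width: 91.8
```

Run:
```python
from h import *
c=cam('wrist');save('wrist','w8');print(status.get_obs()['contact_force'], proj(c,[488.3,125.9,182]))
a=save('scene','s8'); cv2.imwrite('pics/s8c.png',cv2.resize(a[120:320,130:350],None,fx=3,fy=3,interpolation=cv2.INTER_CUBIC))
```

```text
[0.08717348 0.49770192 0.26735919] [[253.57787413 126.33842738]]
```

View pics/w8.png

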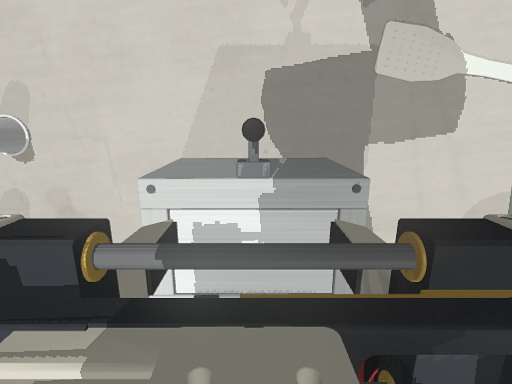

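View pics/s8c.png

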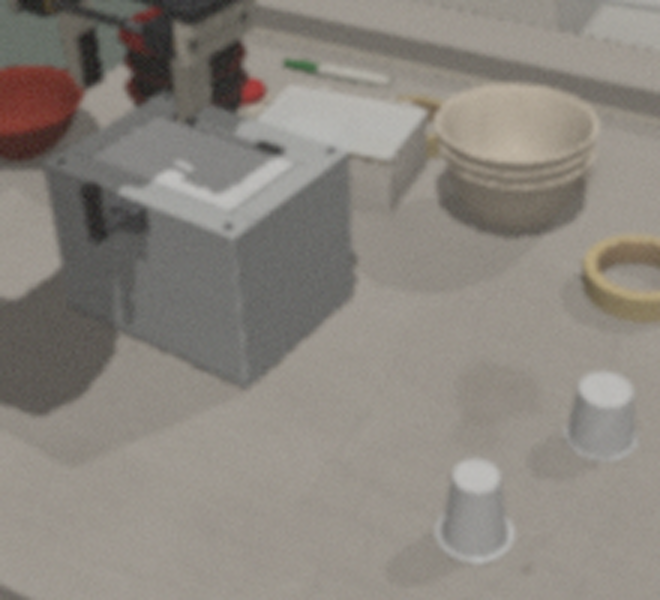

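Run:
```python
from plant import ticket
print(ticket.close_job())
```

```text
the job is handed in; nothing more can be done
None
```

I put the outer mould in the drop box, bolted the box again and handed the job in at about 21.5 s. No verdict came back, so these are my own readings.

**Steps done:**
- **Bolt out:** I pulled it about 26.5 mm.
- **Lift:** The outer mould came straight up off the inner one. The wrist force stayed within about 2 N, and the inner mould stayed standing.
- **Drop:** I carried it through the flap until its rim was about 62 mm below the lid, then let go.
- **Bolt home:** I pushed until it met the stop, at about 9 N.

**Last checks:**
- **Flap and bolt:** The wrist and scene pictures show the flap shut flush. The knob stands as far from the box as at the start, to within a pixel or two.
- **Other objects:** The inner and single moulds stand upright and show no movement in the scene picture. The tape roll was not touched. The gripper was clear, with no contact force.
- **Not seen directly:** I never saw the mould on the box floor. After release it was gone from between the fingers, and the flap then closed flush.
- **Disagreement:** The gripper's bolt-home position read 2 to 3 mm further in than at the first grasp. I put this down to gripping the round knob at a slightly different spot, because the pictures and the stop force both say the bolt is home.

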